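Slide a well plate under the reading head and latch it

TASK

Push the white 24-well plate flat along the bench into the guide rails and on under the low reading head, until its far edge is home against the end stop; then push the steel retaining arm shut behind it. Only push: the plate must stay flat on the bench, never lifted or tipped. Do not bump the reading head, and leave the loose things around the work where they stand.

Things in the scene. Friction and masses are not known exactly. Their poses are not given: they have to be found in the camera images.
- plate: white 24-well plate (6 x 4 round wells), loose on the bench, about 0.1 kg: 127.8 long (its x) x 85.4 wide (its y) x 14.4 mm high. Origin at the centre of its underside, z up. Either long direction may go first.
- reader: fixed bench reader: two low aluminium guide rails, an end stop and a low bridge. Origin on the bench where the plate's origin must come; x = the way the plate is pushed in, y = left of that, z up. When home the plate spans x -64 to 64 mm. Grey bridge uprights at y +-59 to +-74, x -5 to 105 mm, 34 high, on feet to y +-79, x -19; box behind the stop, x 76 to 105, 46 high.
- mouth (a point): middle of the channel's mouth on the bench, at reader x -134, y 0 mm. The channel's floor is the bench; it is 89 mm wide between rails that are 7 mm high, 14 wide and run from reader x -102 mm to the stop; flared lead-ins, 7 mm high, widen it to about 122 mm at the mouth. The plate starts before the mouth, to the right (-y) of the channel and turned a little.
- stop (a point): middle of the end stop's face, at reader x 64.5, y 0 mm, 6 mm up; the stop is 12 mm high, rigid, as wide as the channel
- head: white reading head carried by the bridge, same frame as the reader: x -5 to 57, y -75 to 75, underside 19 mm over the bench (4.6 mm above the plate), top at 51 mm. Not to be bumped.
- retainer (a joint): hinge of the steel retaining arm on the left rail, axis vertical at reader x -70.5, y 53.5 mm; light friction, stays where left. 0 = shut (its stop): arm across the channel towards -y, 2 mm behind the home plate; 1.57 = pointing back along reader -x beside the channel; 1.95 = upper stop. Bar 64 mm from the axis, 10 wide, 8 to 16 mm over the bench: it shuts only behind a plate that is home.
- retainer_tab (a point): middle of the outer face of the arm's upturned thumb tab, 52 mm from the hinge axis, 22 mm over the bench; tab 22 mm long, 3 thick, top 32 mm over the bench. Push on this outer face to close. Shut: the point is at reader x -75.5, y 1.5 mm, the face looks to reader -x; at 1.57 the face looks to reader +y.
- weight: loose brass-coloured calibration weight, 28 mm wide, 46 high, right of the reader; origin under its centre; leave alone
- cap: loose white screw cap, 44 mm wide, 24 high, left of the reader; origin under its centre; leave alone
- dropper: loose amber dropper bottle, 33 mm wide, 94 high, behind the reader; origin under its centre; leave alone
- beaker: loose small clear beaker, 51 x 55 x 51 mm, at the left front; origin under its centre; leave alone

How it is judged:
By the outcome, as a careful person would: the job done as asked, in the order asked, and still so for the second after the job is handed in, with the robot touching nothing.
It also fails if it takes over 70 s, if anything falls off the work surface, if the arm or the gripper's body presses on something with over 40 N, if the wrist force passes 120 N, or if a joint passes its speed limit or range.

ROBOT

A 6-joint arm with a two-finger parallel gripper is mounted at the origin on a cart in front of the work surface, level with it; the furniture and walls round the work are solid. World frame = base frame: x ahead of the robot, y to its left, z up, the work surface at z = 0. Lengths are in m, angles in rad, forces in N, time in s.
With the tool pointing down it reaches from about 0.25 to 0.725 m from the base axis. Payload 4 kg.
Tool frame: the origin (TCP) lies midway between the tips of the shut fingers; the grasp point (between the pads) lies pinch_z behind it (pinch_z is the distance from the TCP to the grasp point, in m); z points along the fingers, y is the direction in which the jaws open and shut (so a half turn about z gives the same grasp; the last joint's range is limited). The gripper opens to 85 mm and grips with 20 to 120 N. Pads are 22 mm wide; open, the fingers measure 114 mm over their backs; the gripper's body (76 mm by 85 mm) begins 54 mm behind the grasp point. The pads swing forward as they close: fully open they stand 13 mm farther back than shut.
Start: joints at [1.314, 0.241, 0.005, 1.335, 0, 1.571], TCP at [0.127, 0.484, 0.231] pointing down, gripper open.
Joint ranges: [-2.72, 2.72], [-1.05, 1.87], [-1.09, 1.28], [-1.99, 2.15], [-1.42, 1.44], [-3.14, 3.14]. Speed limits (rad/s): [2.79, 2.79, 3.14, 3.14, 3.14, 3.14].

INTERFACE

Orientations are given as a unit quaternion [x, y, z, w].
In Python, from workcell import * gives the robot as it stands.
- The arm moves only by the tool move_arm, never from a script. Its argument "motion" is a list of rows, each a list of 3 entries, a list of its own where there are three numbers: the finger opening in mm, from 0 to 85.4, then the shift along the tool's x, y, z in units of 50 mm (1.0 is 50 mm), then the turn about the tool's z in units of 6 degrees (1.0 is 6 degrees). In form: [[claw, [dx, dy, dz], roll], ...]. A call has exactly 10 rows; each row is the pose to reach, as a shift and turn from the pose commanded when the call began, along the tool's axes at that moment; what a row does not reach only later rows make up. A row lasts 1/10 s, in which the tool goes at most 50 mm and 8.59 degrees, less where a joint would pass 70% of its speed; a pose out of reach is approached as far as the arm can. A call with a gripper value outside its range is refused whole. The fingers move at their own pace and stop on an object; the grip force is fixed at half the most. Time passes only in rows, so rows that repeat a pose let the fingers close, or fill a call up. It gives the time, the measured TCP pose, the force and the opening at its end, in the units of the state.
- get_obs(): the state, without advancing time (a new reading comes with each control period).
- camera(name): name is "side" or "top" or "wrist"; returns a dict with "color" (420x560x3 uint8, red, green, blue), "fx", "fy", "cx", "cy" (pixels), "distortion" ([k1, k2, p1, p2, k3] as OpenCV has them; the pictures are not rectified), "rvec" (rotation vector, rad) and "tvec" (3), from world to camera coordinates, as OpenCV has them; the wrist camera has in their place "mount" (4x4, takes a point from camera to tool coordinates, whose origin is the TCP and whose axes are the flange's). Camera axes: x right, y down, z forward; pixel columns grow to the right and rows downward; lengths in m; the calibration is good to about 2 mm. A picture is of the moment at which its call begins: read the wrist's pose just before it. There is no depth.
- job_done(): hands the job in, once; it reports no verdict.
The state is a dict: "clock": time; "joint_pos": joint angles; "joint_vel": joint speeds; "tau": joint torques, N m; "eef_pos": TCP position; "tool_rot": TCP orientation; "ft_force": force on the tool from outside, world axes, zero at the start; "ft_torque": the same for the moment, N m; "grip_width": finger opening in m.
Only numpy, scipy, OpenCV 4.12 (cv2) and the standard library are available. Lean on these libraries where they do the work, as an engineer would, in place of code of your own. Each camera call takes 0.05 s, during which the arm holds its last target.

## Working session

There is one attempt and no reset: what is moved stays moved. The work goes in short steps, Python scripts to look and compute and a tool call to move; the robot and the scene stay as the last step left them, time stands still between calls to the robot, and variables do not carry over. Pictures are saved under pics/ and viewed, and the job is handed in when it is done.

Besides the shell and the picture viewer there is one more tool, called after ">>>" in YAML: its name, and indented under it one key for each argument. move_arm: Moves the arm, as the interface text tells. Its arguments: {"type":"object","properties":{"motion":{"type":"array","items":{"type":"array"}}},"required":["motion"]}

```bash
ls; mkdir -p pics; python3 - <<'E'
from workcell import *
import cv2, numpy as np
o=get_obs(); print(o)
for n in ["side","top","wrist"]:
    c=camera(n); cv2.imwrite(f"pics/a_{n}.png",c["color"][:,:,::-1])
    print(n,{k:np.round(v,4).tolist() for k,v in c.items() if k!="color"})
E
```

```text
pics
{'clock': 0.0, 'joint_pos': array([ 1.31399348e+00,  2.41405464e-01,  3.77018401e-03,  1.33520305e+00,
       -8.25432057e-06,  1.57081118e+00]), 'joint_vel': array([ 2.09520229e-03, -1.20441896e-03,  4.91987564e-04, -1.97269195e-04,
        3.36323198e-05,  2.80823969e-04]), 'tau': array([ 1.98057032e-04, -3.72315967e+01,  2.52408421e+01,  1.71093555e-02,
        3.28610747e-05,  4.35938134e-06]), 'eef_pos': array([0.12684198, 0.48301178, 0.23043424]), 'tool_rot': array([ 1.28056186e-01,  9.91766389e-01, -1.01312477e-03, -1.26637260e-04]), 'ft_force': array([ 0.44556737, -0.0460016 ,  0.48410608]), 'ft_torque': array([0.04063959, 0.01080663, 0.04663274]), 'grip_width': 0.08522499718630147}
side {'fx': 545.2049, 'fy': 545.2049, 'cx': 281.9322, 'cy': 203.589, 'distortion': [0.0547, 0.0, 0.0, 0.0, 0.0], 'rvec': [1.9463, -0.0132, -0.0145], 'tvec': [-0.5737, 0.0997, 1.0004]}
top {'fx': 388.4917, 'fy': 388.4917, 'cx': 280.8676, 'cy': 212.8854, 'distortion': [-0.0663, 0.0, 0.0, 0.0, 0.0], 'rvec': [2.1801, -2.155, 0.1019], 'tvec': [0.1425, 0.5733, 0.83]}
wrist {'fx': 331.623, 'fy': 331.623, 'cx': 284.2722, 'cy': 215.1981, 'distortion': [-0.0162, 0.0, 0.0, 0.0, 0.0], 'mount': [[-0.0, -0.9554, -0.2953, 0.0753], [1.0, 0.0, -0.0002, -0.0014], [0.0002, -0.2953, 0.9554, -0.1438], [0.0, 0.0, 0.0, 1.0]]}
```

View pics/a_side.png

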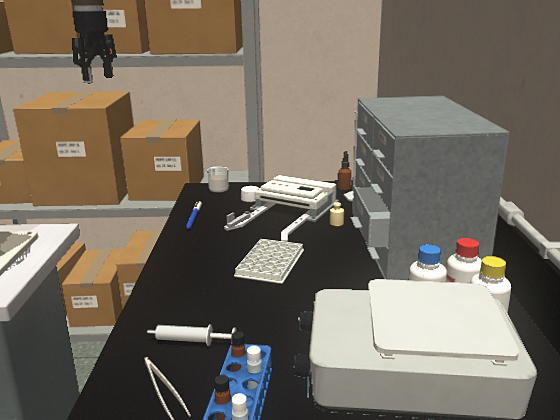

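View pics/a_top.png

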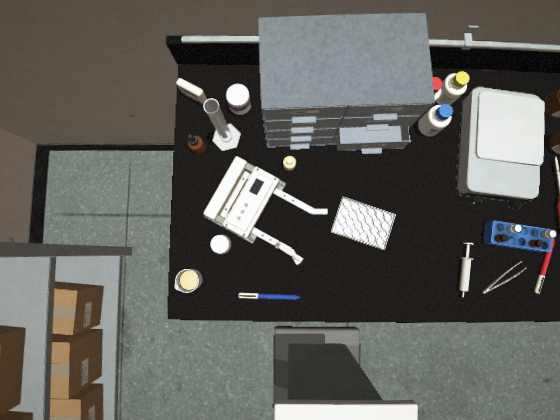

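View pics/a_wrist.png

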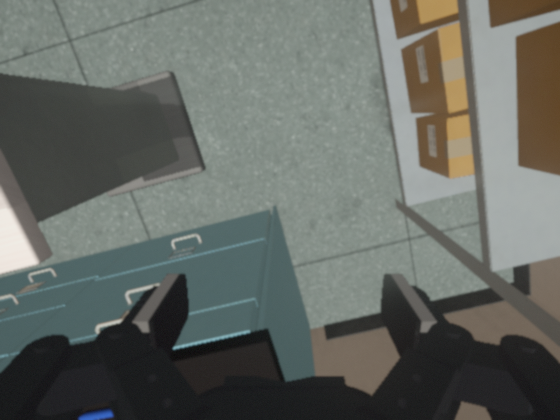

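```bash
cat > h.py <<'E'
import numpy as np, cv2
from scipy.spatial.transform import Rotation as R
def K(c): return np.array([[c["fx"],0,c["cx"]],[0,c["fy"],c["cy"]],[0,0,1.]])
def pose(c,o=None):
    """camera origin & rotation cam->world"""
    if "rvec" in c:
        Rm=cv2.Rodrigues(np.array(c["rvec"],float))[0]; return -Rm.T@np.array(c["tvec"]), Rm.T
    T=np.eye(4);T[:3,:3]=R.from_quat(o["tool_rot"]).as_matrix();T[:3,3]=o["eef_pos"]
    M=T@np.array(c["mount"]); return M[:3,3],M[:3,:3]
def rays(c,px,o=None):
    p,Rm=pose(c,o)
    u=cv2.undistortPoints(np.array(px,float).reshape(-1,1,2),K(c),np.array(c["distortion"])).reshape(-1,2)
    d=np.c_[u,np.ones(len(u))]@Rm.T
    return p,d/np.linalg.norm(d,axis=1)[:,None]
def onplane(c,px,z,o=None):
    p,d=rays(c,px,o); return p+d*((z-p[2])/d[:,2])[:,None]
def proj(c,pts,o=None):
    p,Rm=pose(c,o); Rc=Rm.T
    return cv2.projectPoints(np.array(pts,float).reshape(-1,1,3),cv2.Rodrigues(Rc)[0],-Rc@p,K(c),np.array(c["distortion"]))[0].reshape(-1,2)
def tri(views):
    A=0;b=0
    for p,d in views:
        M=np.eye(3)-np.outer(d,d);A=A+M;b=b+M@p
    return np.linalg.solve(A,b)
E
python3 - <<'E'
from h import *
from workcell import *
c=camera("top");s=camera("side")
print(pose(c)[0],pose(s)[0])
print(onplane(c,[[280,212],[363,222],[240,200],[345,400],[290,160],[220,243],[327,211],[300,260]],0.01).round(3))
print(onplane(s,[[270,260]],0.01))
cv2.imwrite("pics/b_top.png",cv2.resize(c["color"][140:310,170:420,::-1],None,fx=3,fy=3,interpolation=cv2.INTER_CUBIC))
cv2.imwrite("pics/b_side.png",cv2.resize(s["color"][140:300,190:360,::-1],None,fx=3.5,fy=3.5,interpolation=cv2.INTER_CUBIC))
E
```

```text
[0.48615632 0.14380918 0.88364957] [ 0.57907543 -0.89541011  0.45019947]
[[ 0.575  0.151  0.01 ]
 [ 0.555 -0.036  0.01 ]
 [ 0.602  0.242  0.01 ]
 [ 0.163  0.004  0.01 ]
 [ 0.696  0.13   0.01 ]
 [ 0.504  0.285  0.01 ]
 [ 0.579  0.045  0.01 ]
 [ 0.468  0.105  0.01 ]]
[[ 0.55298933 -0.0461933   0.01      ]]
```

View pics/b_top.png

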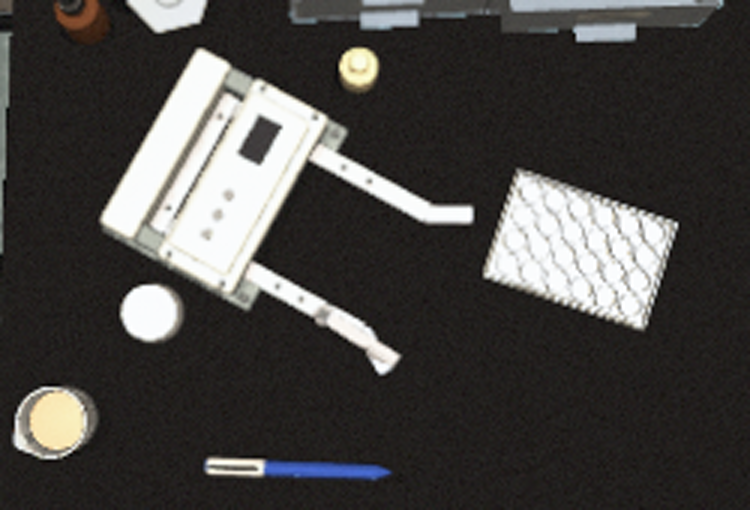

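View pics/b_side.png

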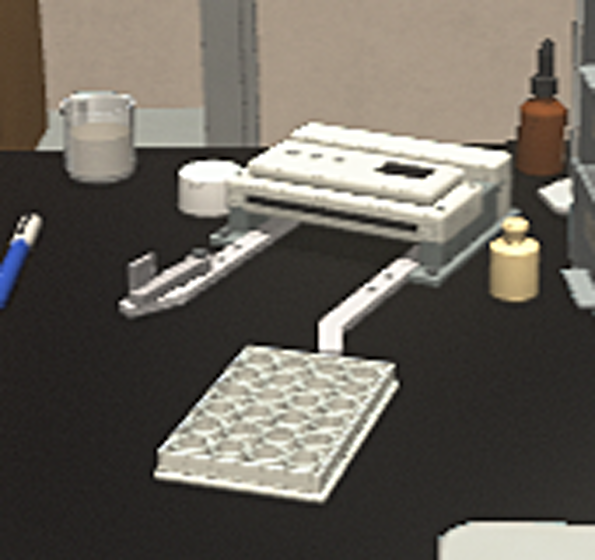

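>>> move_arm:
  motion:
    - [60,[-0.9,-0.45,-0.3],1.4]
    - [60,[-1.8,-0.9,-0.6],2.8]
    - [60,[-2.7,-1.4,-0.9],4.2]
    - [60,[-3.6,-1.9,-1.2],5.6]
    - [60,[-4.5,-2.35,-1.5],7]
    - [60,[-5.4,-2.8,-1.8],8.4]
    - [60,[-6.2,-3.2,-1.8],9.8]
    - [60,[-7,-3.6,-1.8],11.2]
    - [60,[-7.8,-4.1,-1.8],12.6]
    - [60,[-8.6,-4.5,-1.8],14]

```text
clock: 1.25
eef_pos: [0.4869, 0.1548, 0.3215]
tool_rot: [0.761, 0.649, 0.0, 0.0]
ft_force: [-0.1, 0.9, 0.4]
grip_width: 0.0599
```

>>> move_arm:
  motion:
    - [60,[-0.4,0.6,0],1.2]
    - [60,[-0.8,1.2,0],2.4]
    - [60,[-1,1.6,0],3.1]
    - [60,[-1,1.6,0],3.1]
    - [60,[-1,1.6,0],3.1]
    - [60,[-1,1.6,0],3.1]
    - [60,[-1,1.6,0],3.1]
    - [60,[-1,1.6,0],3.1]
    - [60,[-1,1.6,0],3.1]
    - [60,[-1,1.6,0],3.1]

```text
clock: 2.25
eef_pos: [0.557, 0.0956, 0.3216]
tool_rot: [0.854, 0.52, 0.0, 0.0]
ft_force: [0.1, -0.3, 0.8]
grip_width: 0.0601
```

```bash
python3 - <<'E'
from workcell import *
import cv2, numpy as np, pickle
o=get_obs(); c=camera("wrist"); print(o["clock"],o["eef_pos"],o["tool_rot"],o["joint_pos"])
cv2.imwrite("pics/c_wrist.png",c["color"][:,:,::-1]); pickle.dump((o,c),open("w1.pkl","wb"))
pickle.dump((camera("top"),camera("side")),open("ts1.pkl","wb"))
E
```

```text
2.25 [0.55702857 0.09558399 0.32157165] [8.53881835e-01 5.20466886e-01 1.68390744e-04 5.93403105e-05] [1.69933701e-01 3.61129069e-01 4.02779226e-01 1.61208967e+00
 1.37997979e-05 2.21673106e+00]
```

View pics/c_wrist.png

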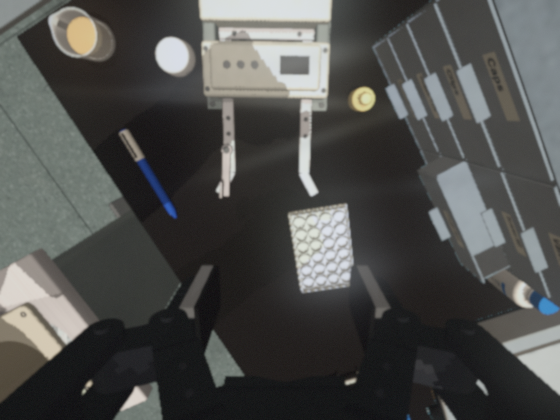

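```bash
python3 - <<'E'
from h import *
import pickle
o,c=pickle.load(open("w1.pkl","rb"))
im=c["color"][:,:,::-1]
cv2.imwrite("pics/c_reader.png",cv2.resize(im[80:210,190:350],None,fx=4.6,fy=4.6,interpolation=cv2.INTER_CUBIC))
cv2.imwrite("pics/c_plate.png",cv2.resize(im[190:305,270:370],None,fx=5,fy=5,interpolation=cv2.INTER_CUBIC))
E
```

```text
(no output)
```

View pics/c_reader.png

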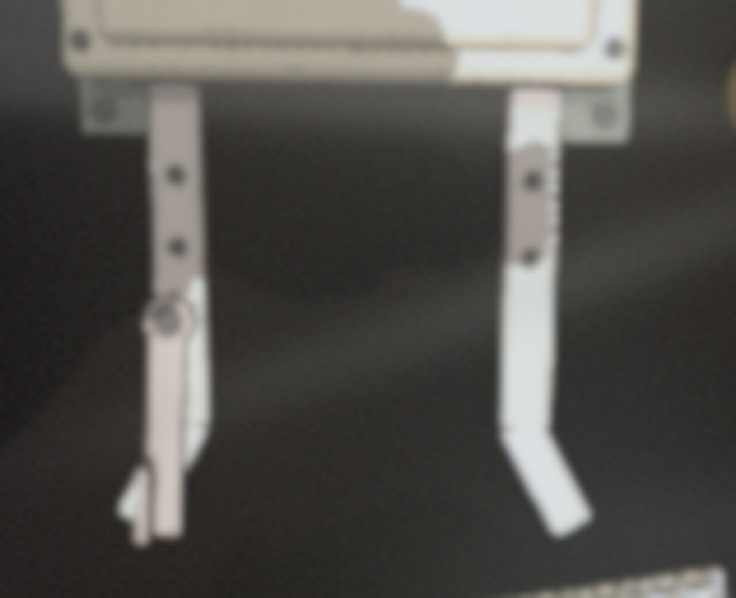

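View pics/c_plate.png

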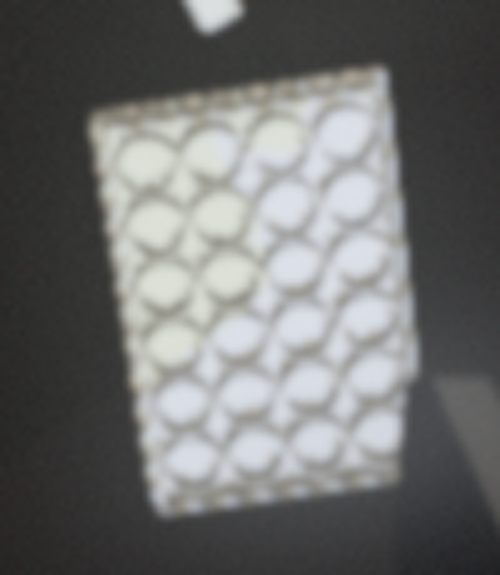

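```bash
cat > m1.py <<'E'
from h import *
import pickle
o,c=pickle.load(open("w1.pkl","rb"))
g=cv2.cvtColor(c["color"],cv2.COLOR_RGB2GRAY).astype(float)
print(g[150,215:320].astype(int))
def edge(row,a,b,sgn):
    # strongest gradient subpixel between cols a..b
    r=g[row,a:b+1]; d=np.diff(r)*sgn; i=int(np.argmax(d)); i=min(max(i,1),len(d)-2)
    den=d[i-1]-2*d[i]+d[i+1]; s=0.5*(d[i-1]-d[i+1])/den if den else 0
    return a+i+0.5+s
L=[];Rr=[]
for v in range(144,170):
    L.append([edge(v,226,246,-1),v]); Rr.append([edge(v,290,305,1),v])
PL=onplane(c,L,.007,o)[:,:2];PR=onplane(c,Rr,.007,o)[:,:2]
def line(P):
    vx,vy,x,y=cv2.fitLine(P.astype(np.float32),cv2.DIST_HUBER,0,1e-4,1e-4).ravel()
    d=np.array([vx,vy]); d=d if d[1]>0 else -d
    n=np.array([-d[1],d[0]]); res=(P-[x,y])@n
    return np.array([x,y]),d,res.std()
lL=line(PL);lR=line(PR)
for l in (lL,lR): print(l[0].round(4),np.degrees(np.arctan2(l[1][1],l[1][0])).round(2),l[2].round(5))
d=lL[1]+lR[1];d/=np.linalg.norm(d);n=np.array([-d[1],d[0]])
print("yaw",np.degrees(np.arctan2(d[1],d[0])),"width",(lL[0]-lR[0])@n)
px=lambda x,y:[190+(x+.5)/4.6-.5,80+(y+.5)/4.6-.5]
mid=((lL[0]@n)+(lR[0]@n))/2
def rf(P): return np.c_[P[:,:2]@d,P[:,:2]@n-mid]
pts=dict(kinkR=(500,430,.007),kinkL=(210,430,.007),pivot=(169,320,.016),barEndA=(155,536,.016),barEndB=(183,536,.016),tabbot=(140,543,.032),tabtop=(146,462,.032),footL=(82,134,.004),footR=(630,142,.004),headL=(65,75,.045),headR=(632,80,.045),kinkRo=(549,430,.007),endR1=(560,536,.007),endR2=(592,516,.007))
for k,(x,y,z) in pts.items():
    w=onplane(c,[px(x,y)],z,o); print(k,w[0].round(4),rf(w)[0].round(4))
E
python3 m1.py
```

```text
[ 39  41  43  43  49  76 123 150 143 129 125 127 128 138 163 183 180 175
 177 150  97  56  46  46  48  47  47  46  47  47  48  47  48  48  49  48
  48  46  48  49  49  50  50  50  51  51  52  52  53  52  55  52  54  57
  55  57  57  59  59  59  60  60  59  62  61  60  62  63  63  64  64  65
  64  64  64  65  64  64  64  62  62  62  68 105 161 199 213 217 217 217
 218 218 217 212 191 138  76  55  52  53  53  54  50  49  49]
[0.5055 0.1424] 62.23 9e-05
[0.5846 0.1053] 62.57 4e-05
yaw 62.398064 width 0.087237954
kinkR [0.5721 0.0809 0.007 ] [ 0.3368 -0.0438]
kinkL [0.494  0.1212 0.007 ] [0.3363 0.0439]
pivot [0.5013 0.1554 0.016 ] [0.37   0.0534]
barEndA [0.4651 0.1015 0.016 ] [0.3054 0.0605]
barEndB [0.4726 0.0976 0.016 ] [0.3055 0.052 ]
tabbot [0.4646 0.1038 0.032 ] [0.3072 0.062 ]
tabtop [0.4783 0.1237 0.032 ] [0.3313 0.0591]
footL [0.5033 0.2127 0.004 ] [0.4217 0.0782]
footR [0.6429 0.1382 0.004 ] [ 0.4203 -0.08  ]
headL [0.5147 0.2228 0.045 ] [0.4359 0.0727]
headR [0.6453 0.154  0.045 ] [ 0.4354 -0.0749]
kinkRo [0.5852 0.0741 0.007 ] [ 0.3368 -0.0587]
endR1 [0.5738 0.0429 0.007 ] [ 0.3039 -0.063 ]
endR2 [0.5853 0.0441 0.007 ] [ 0.3103 -0.0726]
```

```bash
cat > m2.py <<'E'
from m1 import *
g2=cv2.GaussianBlur(g,(0,0),0.6)
def subedge(fr,to,n=200):
    # scan from dark outside to bright inside, first crossing at half level
    t=np.linspace(0,1,n); P=np.array(fr)+t[:,None]*(np.array(to)-np.array(fr))
    v=cv2.remap(g2.astype(np.float32),P[:,0].astype(np.float32)[None],P[:,1].astype(np.float32)[None],cv2.INTER_CUBIC).ravel()
    lo=v[:20].mean(); hi=np.percentile(v,80); th=(lo+hi)/2
    i=int(np.argmax(v>th)); return P[i]
pp=lambda x,y:np.array([270+(x+.5)/5-.5,190+(y+.5)/5-.5])
A,B,C,D=pp(90,110),pp(385,68),pp(422,482),pp(160,515)
def side(a,b,inn,f0=.1,f1=.9,n=30):
    out=[]
    nrm=np.array([-(b-a)[1],(b-a)[0]]);nrm/=np.linalg.norm(nrm)
    if nrm@(inn-a)<0:nrm=-nrm
    for f in np.linspace(f0,f1,n):
        m=a+f*(b-a); out.append(subedge(m-7*nrm,m+5*nrm))
    return np.array(out)
ctr=(A+C)/2
S=dict(front=side(A,B,ctr),left=side(A,D,ctr),back=side(D,C,ctr,.1,.85),right=side(B,C,ctr,.05,.65))
for k,e in S.items():
    for z in (0,.0144):
        P=onplane(c,e,z,o)[:,:2]; q,dd,sd=line(P); 
        if k in("front","back"): dd=dd if dd[0]>0 else -dd
        r=np.c_[P@d-.4395,P@n-mid]
        print(k,z,"angle in reader",np.degrees(np.arctan2(dd@n,dd@d)).round(2),"mean pt",r.mean(0).round(4),"sd",sd.round(5))
E
python3 m2.py | tail -8
```

```text
front 0 angle in reader -80.43 mean pt [-0.1537 -0.0724] sd 0.0002
front 0.0144 angle in reader -80.43 mean pt [-0.1497 -0.0708] sd 0.0002
left 0 angle in reader 9.16 mean pt [-0.2259 -0.0395] sd 0.00023
left 0.0144 angle in reader 9.16 mean pt [-0.2196 -0.039 ] sd 0.00023
back 0 angle in reader -80.59 mean pt [-0.2891 -0.0921] sd 0.00015
back 0.0144 angle in reader -80.59 mean pt [-0.2809 -0.09  ] sd 0.00015
right 0 angle in reader 9.36 mean pt [-0.1926 -0.123 ] sd 0.00025
right 0.0144 angle in reader 9.36 mean pt [-0.1873 -0.12  ] sd 0.00024
```

```bash
python3 - <<'E'
import pickle,cv2
o,c=pickle.load(open("w1.pkl","rb")); t,s=pickle.load(open("ts1.pkl","rb"))
cv2.imwrite("pics/d_w.png",cv2.resize(c["color"][60:320,360:560,::-1],None,fx=2.3,fy=2.3,interpolation=cv2.INTER_CUBIC))
cv2.imwrite("pics/d_t.png",cv2.resize(t["color"][100:200,250:430,::-1],None,fx=4,fy=4,interpolation=cv2.INTER_CUBIC))
cv2.imwrite("pics/d_s.png",cv2.resize(s["color"][90:270,330:480,::-1],None,fx=3.2,fy=3.2,interpolation=cv2.INTER_CUBIC))
E
```

```text
(no output)
```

View pics/d_w.png

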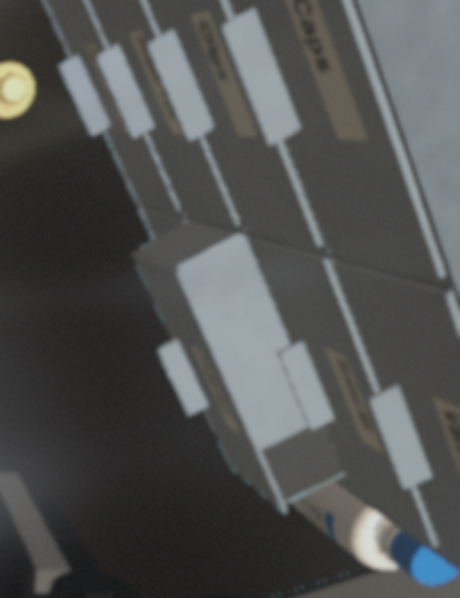

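View pics/d_t.png

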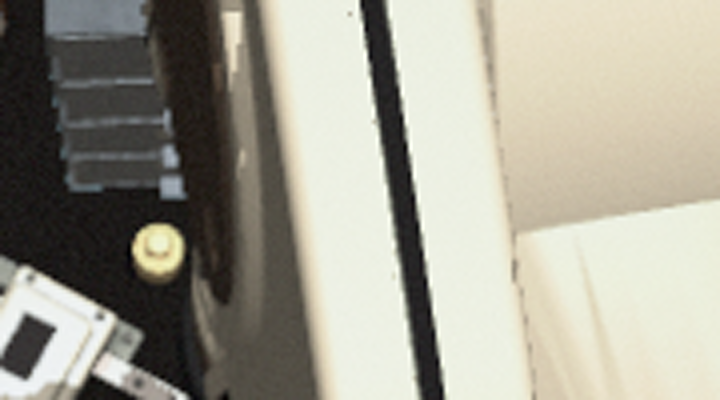

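View pics/d_s.png

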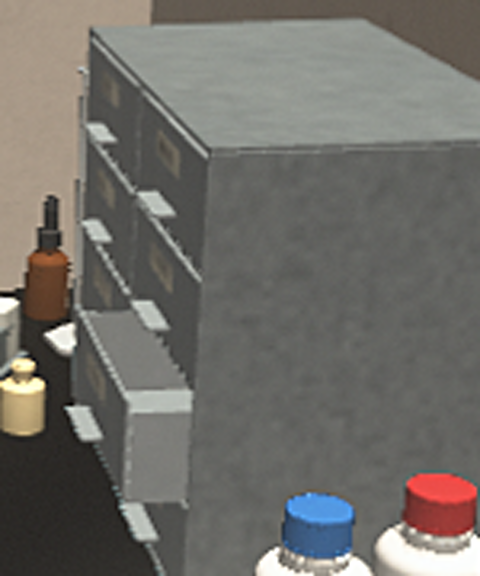

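```bash
python3 - <<'E'
from h import *
import pickle
o,c=pickle.load(open("w1.pkl","rb")); t,s=pickle.load(open("ts1.pkl","rb"))
def T(sp,wp):
    a=[330+sp[0]/3.2,90+sp[1]/3.2]; b=[360+wp[0]/2.3,60+wp[1]/2.3]
    p1,d1=rays(s,[a]);p2,d2=rays(c,[b],o); X=tri([(p1,d1[0]),(p2,d2[0])])
    print(X.round(3),proj(s,[X])[0]-a,proj(c,[X],o)[0]-b, "topcam",onplane(t,proj(t,[X]),X[2]).round(3), proj(t,[X]).round(1))
T((125,405),(265,450)); T((78,313),(178,268)); T((84,424),(185,378)); T((128,490),(285,508))
E
```

```text
[ 0.717 -0.085  0.106] [ 0.87737432 -0.29787418] [-1.35617567  0.30707614] topcam [[ 0.717 -0.085  0.106]] [[395.2 140.3]]
[0.707 0.028 0.115] [ 0.41029247 -0.1331998 ] [-0.74366723  0.25548529] topcam [[0.707 0.028 0.115]] [[340.9 143.2]]
[ 0.702 -0.044  0.078] [ 0.46006002 -0.12786515] [-0.67500745  0.20430462] topcam [[ 0.702 -0.044  0.078]] [[372.4 150.6]]
[ 0.717 -0.137  0.086] [ 4.67085418 -1.53499886] [-6.37130429  1.32700517] topcam [[ 0.717 -0.137  0.086]] [[416.6 143.3]]
```

```bash
python3 - <<'E'
import cv2
im=cv2.imread("pics/a_top.png"); cv2.imwrite("pics/d_t0.png",cv2.resize(im[100:200,250:430],None,fx=4,fy=4,interpolation=cv2.INTER_CUBIC))
E
```

```text
(no output)
```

View pics/d_t0.png

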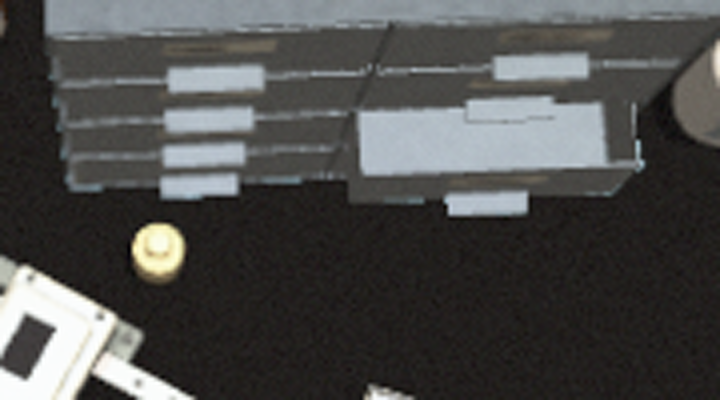

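>>> move_arm:
  motion:
    - [50,[-0.3,0.3,0],-1.4]
    - [50,[-0.6,0.6,0.2],-2.8]
    - [50,[-0.9,0.9,0.5],-4.2]
    - [50,[-1.2,1.2,0.8],-5.6]
    - [50,[-1.5,1.5,1.2],-7]
    - [50,[-1.8,1.8,1.6],-8.4]
    - [50,[-2.0,2.1,2.0],-9.8]
    - [50,[-2.2,2.3,2.4],-11.2]
    - [50,[-2.2,2.5,2.8],-12.6]
    - [50,[-2.2,2.5,3.2],-14]

```text
clock: 3.4
eef_pos: [0.6187, -0.061, 0.1602]
tool_rot: [0.284, 0.959, -0.0, 0.0]
ft_force: [-0.6, 0.2, -0.0]
grip_width: 0.0496
```

>>> move_arm:
  motion:
    - [50,[0,0,0.3],-0.8]
    - [50,[0,0,0.7],-1.6]
    - [50,[0,0,1.1],-2.5]
    - [50,[0,0,1.5],-2.5]
    - [50,[0,0,1.9],-2.5]
    - [50,[0,0,2.2],-2.5]
    - [50,[0,0,2.4],-2.5]
    - [50,[0,0,2.4],-2.5]
    - [50,[0,0,2.4],-2.5]
    - [50,[0,0,2.4],-2.5]

```text
clock: 4.4
eef_pos: [0.6188, -0.06, 0.0425]
tool_rot: [0.159, 0.987, 0.0, 0.001]
ft_force: [0.1, 0.7, -1.2]
grip_width: 0.0498
```

```bash
cat > look.py <<'E'
import sys,pickle
from workcell import *
from h import *
def look(tag,names=("wrist","side")):
    o=get_obs(); D={"o":o}
    for n in names:
        c=camera(n); D[n]=c; cv2.imwrite(f"pics/{tag}_{n}.png",c["color"][:,:,::-1])
    pickle.dump(D,open(f"{tag}.pkl","wb"))
    a=np.arctan2(o["tool_rot"][1],o["tool_rot"][0]); p=o["eef_pos"]
    d=np.array([np.cos(np.radians(62.4)),np.sin(np.radians(62.4))]);n=np.array([-d[1],d[0]])
    print("t",o["clock"],"pos",p.round(4),"tooly yaw",np.degrees(2*a-np.pi/2).round(2),"reader",(p[:2]@d-.4395).round(4),(p[:2]@n+.4256).round(4),"f",o["ft_force"].round(1),o["grip_width"].round(4))
if __name__=="__main__": look(sys.argv[1],sys.argv[2].split(",") if len(sys.argv)>2 else ("wrist","side"))
E
python3 look.py e
python3 - <<'E'
import cv2
im=cv2.imread("pics/e_side.png"); cv2.imwrite("pics/e_side2.png",cv2.resize(im[120:300,190:390],None,fx=3.3,fy=3.3,interpolation=cv2.INTER_CUBIC))
E
```

```text
Traceback (most recent call last):
  File "look.py", line 12, in <module>
    if __name__=="__main__": look(sys.argv[1],sys.argv[2].split(",") if len(sys.argv)>2 else ("wrist","side"))
                             ~~~~^^^^^^^^^^^^^^^^^^^^^^^^^^^^^^^^^^^^^^^^^^^^^^^^^^^^^^^^^^^^^^^^^^^^^^^^^^^^^
  File "look.py", line 11, in look
    print("t",o["clock"],"pos",p.round(4),"tooly yaw",np.degrees(2*a-np.pi/2).round(2),"reader",(p[:2]@d-.4395).round(4),(p[:2]@n+.4256).round(4),"f",o["ft_force"].round(1),o["grip_width"].round(4))
                                                                                                                                                                             ^^^^^^^^^^^^^^^^^^^^^
AttributeError: 'float' object has no attribute 'round'
```

View pics/e_wrist.png

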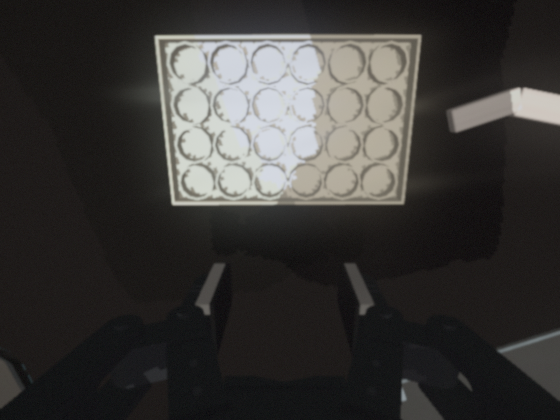

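View pics/e_side2.png

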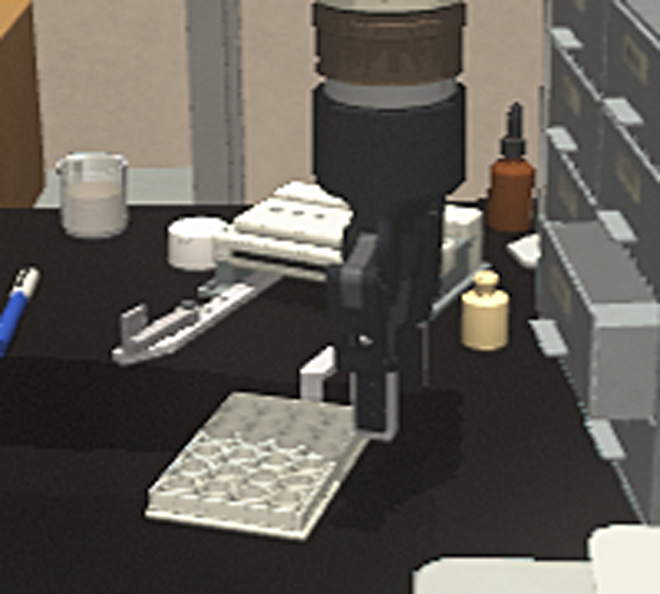

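```bash
sed -i 's/o\["grip_width"\].round(4)/round(float(o["grip_width"]),4)/' look.py; python3 - <<'E'
from h import *
import pickle
D=pickle.load(open("e.pkl","rb")) if 0 else None
from workcell import *
o=get_obs(); s=camera("side")
Rm=R.from_quat(o["tool_rot"]).as_matrix()
p,d=rays(s,[[303.6,252.4],[299,252],[310.5,252.4]])
for dd in d:
  for ty in (-.025,-.0395):
    base=o["eef_pos"]+Rm@np.array([0,ty,0])
    # vertical line through base vs ray: solve closest
    A=np.c_[dd,[0,0,-1.]]; t=np.linalg.lstsq(A,base-p,rcond=None)[0]; 
    print(ty,"tip z rel TCP",t[1].round(4),"miss",(p+dd*t[0]-base-[0,0,t[1]]).round(4), o["eef_pos"][2])
print([np.degrees(2*np.arctan2(o["tool_rot"][1],o["tool_rot"][0]))-90])
E
```

```text
-0.025 tip z rel TCP 0.0001 miss [-0.0006  0.      0.    ] 0.04245230697438214
-0.0395 tip z rel TCP 0.0071 miss [ 0.0034 -0.0001  0.    ] 0.04245230697438214
-0.025 tip z rel TCP 0.0009 miss [-0.0082  0.0002 -0.    ] 0.04245230697438214
-0.0395 tip z rel TCP 0.0078 miss [-0.0041  0.0001 -0.    ] 0.04245230697438214
-0.025 tip z rel TCP 0.0002 miss [ 0.0108 -0.0006  0.    ] 0.04245230697438214
-0.0395 tip z rel TCP 0.0072 miss [ 0.0146 -0.0008  0.    ] 0.04245230697438214
[np.float64(71.68639434121619)]
```

>>> move_arm:
  motion:
    - [50,[0,0,0.15],0]
    - [50,[0,0,0.3],0]
    - [50,[0,0,0.45],0]
    - [50,[0,0,0.6],0]
    - [50,[0,0,0.72],0]
    - [50,[0,0,0.8],0]
    - [50,[0,0,0.84],0]
    - [50,[0.08,0,0.84],0]
    - [50,[0.16,0,0.84],0]
    - [50,[0.2,0,0.84],0]

```text
clock: 5.55
eef_pos: [0.6079, -0.0565, -0.0003]
tool_rot: [0.159, 0.987, 0.0, 0.0]
ft_force: [-0.5, -0.7, 0.5]
grip_width: 0.0502
```

>>> move_arm:
  motion:
    - [50,[0.06,0,0],0]
    - [50,[0.12,0,0],0]
    - [50,[0.2,0.01,0],0.1]
    - [50,[0.29,0.01,0],0.25]
    - [50,[0.38,0.02,0],0.4]
    - [50,[0.47,0.03,0],0.55]
    - [50,[0.56,0.03,0],0.7]
    - [50,[0.65,0.04,0],0.85]
    - [50,[0.74,0.05,0],1.0]
    - [50,[0.8,0.05,0],1.1]

```text
clock: 6.55
eef_pos: [0.5707, -0.0416, -0.0007]
tool_rot: [0.216, 0.976, 0.0, -0.0]
ft_force: [0.7, -0.7, -0.4]
grip_width: 0.05
```

```bash
python3 look.py f
```

```text
t 6.55 pos [ 0.5707 -0.0416 -0.0007] tooly yaw 65.03 reader -0.2119 -0.0994 f [ 0.7 -0.7 -0.4] 0.05
```

View pics/f_wrist.png

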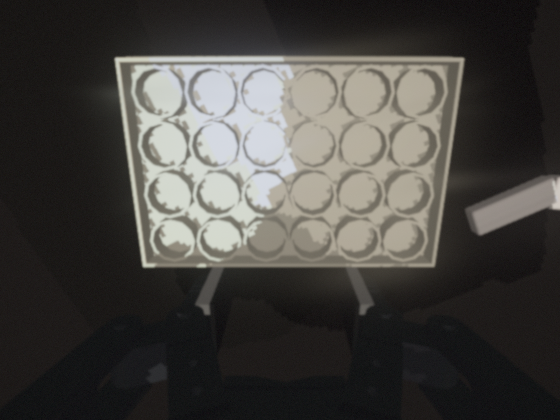

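View pics/f_side.png

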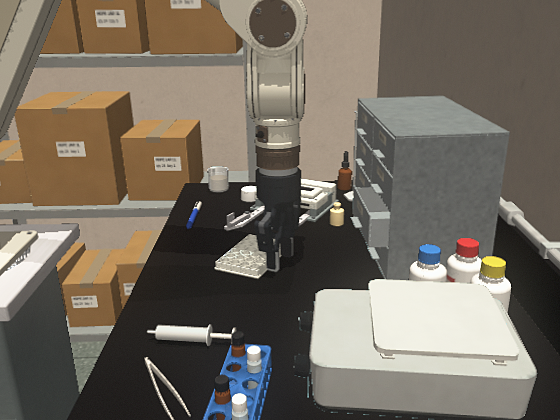

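>>> move_arm:
  motion:
    - [50,[0.08,0,0],0.1]
    - [50,[0.18,0,0],0.2]
    - [50,[0.28,0,0],0.3]
    - [50,[0.38,0,0],0.4]
    - [50,[0.48,0,0],0.44]
    - [50,[0.58,0,0],0.44]
    - [50,[0.68,0,0],0.44]
    - [50,[0.78,0,0],0.44]
    - [50,[0.86,0,0],0.44]
    - [50,[0.9,0,0],0.44]

```text
clock: 7.65
eef_pos: [0.5298, -0.0226, -0.0007]
tool_rot: [0.238, 0.971, -0.0, -0.0]
ft_force: [1.1, 0.2, 0.1]
grip_width: 0.0499
```

```bash
python3 look.py g wrist,side,top
```

```text
t 7.65 pos [ 0.5298 -0.0226 -0.0007] tooly yaw 62.46 reader -0.2141 -0.0544 f [1.1 0.2 0.1] 0.0499
```

View pics/g_wrist.png

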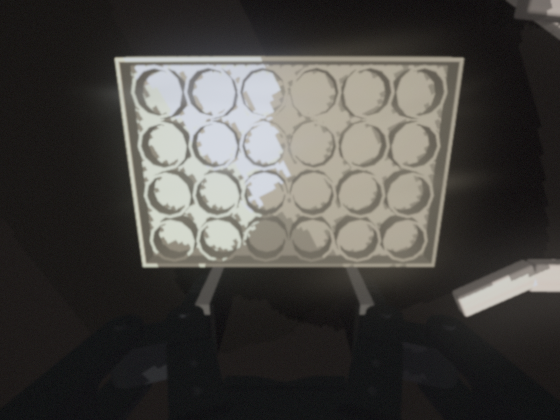

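```bash
cat > pl.py <<'E'
import sys,pickle
from h import *
d=np.array([np.cos(np.radians(62.4)),np.sin(np.radians(62.4))]);n=np.array([-d[1],d[0]])
def rf(P): return np.c_[P[:,:2]@d-.4395,P[:,:2]@n+.4256]
if __name__=="__main__":
    D=pickle.load(open("g.pkl","rb"))
    px=[[116,58],[463,58],[437,267],[142,267]]
    for z in (0,.0144): 
        P=rf(onplane(D["wrist"],px,z,D["o"])); print(z,(P*1e3).round(1).tolist())
E
python3 pl.py
```

```text
0 [[-282.3, 41.6], [-144.6, 41.7], [-142.7, -49.4], [-283.2, -49.5]]
0.0144 [[-275.6, 39.5], [-151.8, 39.6], [-150.0, -42.3], [-276.4, -42.5]]
```

>>> move_arm:
  motion:
    - [50,[-0.2,0,0],0]
    - [50,[-0.4,0,-0.1],0]
    - [50,[-0.45,-0.2,-0.6],0.5]
    - [50,[-0.45,-0.5,-1.2],1.8]
    - [50,[-0.3,-0.9,-1.6],3.2]
    - [50,[0,-1.3,-1.6],4.6]
    - [50,[0.4,-1.7,-1.6],6]
    - [50,[0.8,-1.9,-1.6],7.4]
    - [50,[1.07,-1.9,-1.6],8.8]
    - [50,[1.07,-1.9,-1.6],10.2]

```text
clock: 8.8
eef_pos: [0.4375, -0.0825, 0.0794]
tool_rot: [0.702, 0.712, -0.0, -0.001]
ft_force: [0.1, -0.4, -0.1]
grip_width: 0.0502
```

>>> move_arm:
  motion:
    - [44,[0,0,0],1.4]
    - [44,[0,0,0],2.8]
    - [44,[0,0,0],4.2]
    - [44,[0,0,0.2],4.75]
    - [44,[0,0,0.5],4.75]
    - [44,[0,0,0.8],4.75]
    - [44,[0,0,1],4.75]
    - [44,[0,0,1],4.75]
    - [44,[0,0,1],4.75]
    - [44,[0,0,1],4.75]

```text
clock: 9.8
eef_pos: [0.4398, -0.0825, 0.0299]
tool_rot: [0.854, 0.521, 0.001, 0.0]
ft_force: [-0.6, -0.2, -0.0]
grip_width: 0.044
```

```bash
python3 look.py i wrist,side,top
```

```text
t 9.8 pos [ 0.4398 -0.0825  0.0299] tooly yaw -27.26 reader -0.3089 -0.0024 f [-0.6 -0.2 -0. ] 0.044
```

View pics/i_wrist.png

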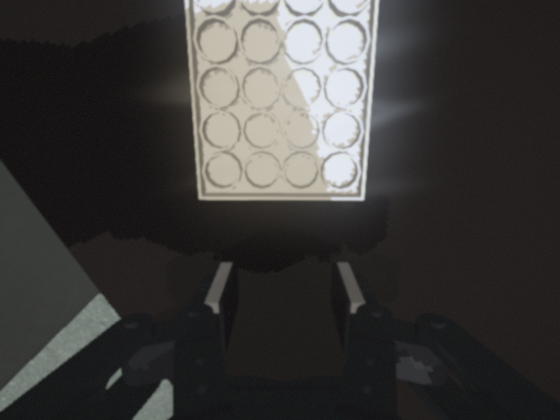

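View pics/i_top.png

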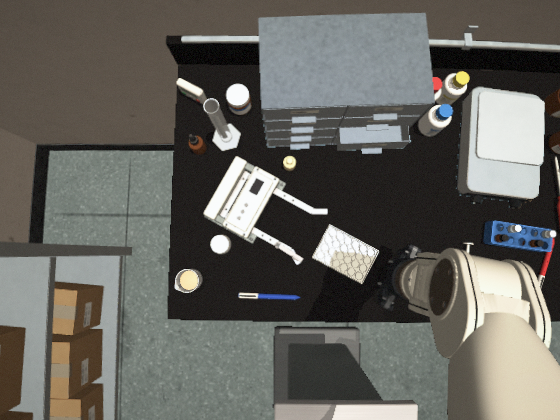

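```bash
python3 - <<'E'
from pl import *
D=pickle.load(open("i.pkl","rb"))
for z in (0,.0144): print((rf(onplane(D["wrist"],[[199.5,199.5],[365,199.5],[186,10],[379,10]],z,D["o"]))*1e3).round(1).tolist())
im=D["top"]["color"][150:310,190:400,::-1]; cv2.imwrite("pics/i_top2.png",cv2.resize(im,None,fx=3.7,fy=3.7,interpolation=cv2.INTER_CUBIC))
E
```

```text
[[-280.0, 43.3], [-279.5, -46.2], [-189.4, 43.5], [-188.8, -45.9]]
[[-276.2, 39.5], [-275.8, -42.6], [-193.2, 39.8], [-192.6, -42.3]]
```

View pics/i_top2.png

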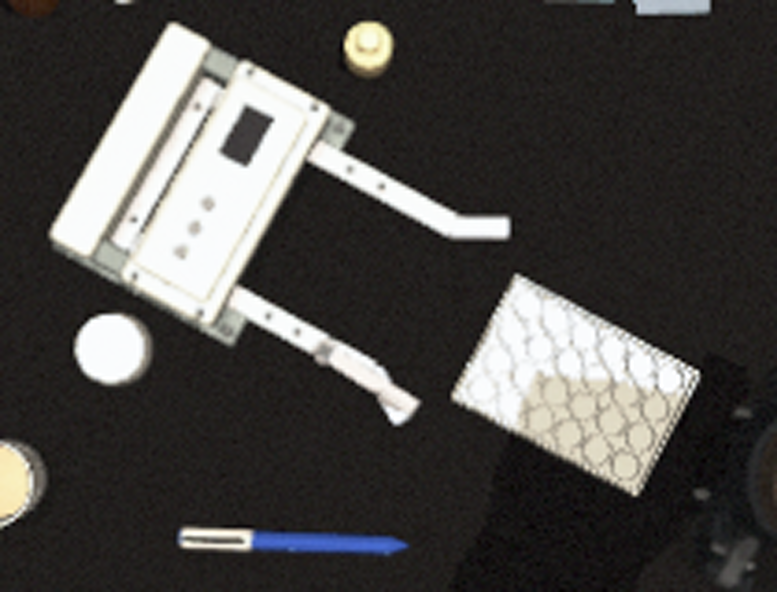

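>>> move_arm:
  motion:
    - [44,[0,0,0.2],0.05]
    - [44,[0,0,0.4],0.05]
    - [44,[0,0,0.55],0.05]
    - [44,[0,0,0.6],0.05]
    - [44,[0.1,0,0.6],0.05]
    - [44,[0.2,0,0.6],0.05]
    - [44,[0.3,0,0.6],0.05]
    - [44,[0.36,0,0.6],0.05]
    - [44,[0.42,0,0.6],0.05]
    - [44,[0.5,0,0.6],0.05]

```text
clock: 10.95
eef_pos: [0.4505, -0.06, -0.0006]
tool_rot: [0.855, 0.518, -0.0, 0.0]
ft_force: [-0.1, -0.8, 0.0]
grip_width: 0.0442
```

>>> move_arm:
  motion:
    - [44,[0.08,0,0],0]
    - [44,[0.17,0,0],0]
    - [44,[0.26,0,0],0]
    - [44,[0.35,0,0],0]
    - [44,[0.44,0,0],0]
    - [44,[0.53,0,0],0]
    - [44,[0.62,0,0],0]
    - [44,[0.71,0,0],0]
    - [44,[0.8,0,0],0]
    - [44,[0.88,0,0],0]

```text
clock: 11.95
eef_pos: [0.4709, -0.0207, -0.0007]
tool_rot: [0.855, 0.518, 0.0, -0.0]
ft_force: [0.3, -1.3, 1.0]
grip_width: 0.0442
```

```bash
python3 look.py j wrist,top
python3 - <<'E'
from pl import *
D=pickle.load(open("j.pkl","rb"))
im=D["top"]["color"][150:310,190:400,::-1]; cv2.imwrite("pics/j_top2.png",cv2.resize(im,None,fx=3.7,fy=3.7,interpolation=cv2.INTER_CUBIC))
E
```

```text
t 11.95 pos [ 0.4709 -0.0207 -0.0007] tooly yaw -27.55 reader -0.2397 -0.0013 f [ 0.3 -1.3  1. ] 0.0442
```

View pics/j_wrist.png

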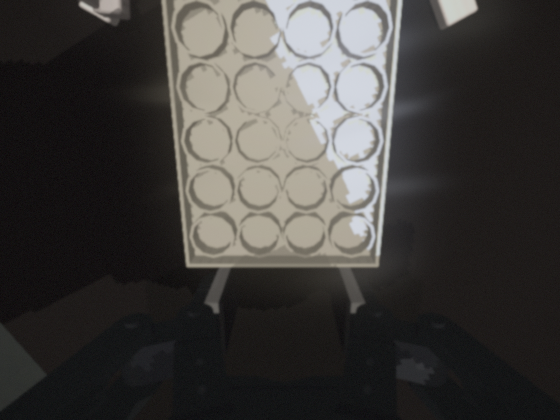

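View pics/j_top2.png

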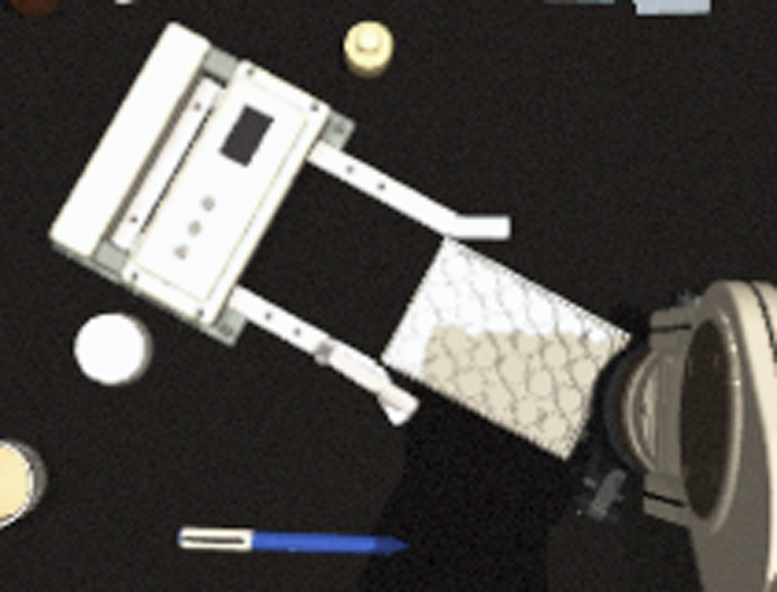

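>>> move_arm:
  motion:
    - [44,[0.05,0,0],0]
    - [44,[0.1,0,0],0]
    - [44,[0.15,0,0],0]
    - [44,[0.2,0,0],0]
    - [44,[0.25,0,0],0]
    - [44,[0.3,0,0],0]
    - [44,[0.35,0,0],0]
    - [44,[0.4,0,0],0]
    - [44,[0.45,0,0],0]
    - [44,[0.5,0,0],0]

```text
clock: 13.05
eef_pos: [0.4824, 0.0013, -0.0007]
tool_rot: [0.855, 0.518, -0.0, -0.0]
ft_force: [0.1, -0.1, -0.5]
grip_width: 0.0441
```

```bash
python3 look.py k wrist,top
python3 - <<'E'
from pl import *
D=pickle.load(open("k.pkl","rb"))
im=D["top"]["color"][150:310,190:400,::-1]; cv2.imwrite("pics/k_top2.png",cv2.resize(im,None,fx=3.7,fy=3.7,interpolation=cv2.INTER_CUBIC))
E
```

```text
t 13.05 pos [ 0.4824  0.0013 -0.0007] tooly yaw -27.55 reader -0.2149 -0.0013 f [ 0.1 -0.1 -0.5] 0.0441
```

View pics/k_wrist.png

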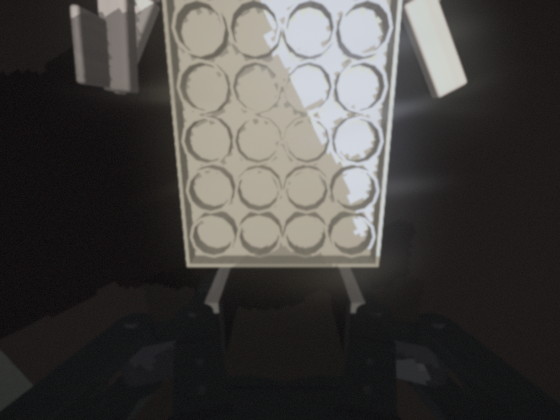

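View pics/k_top2.png

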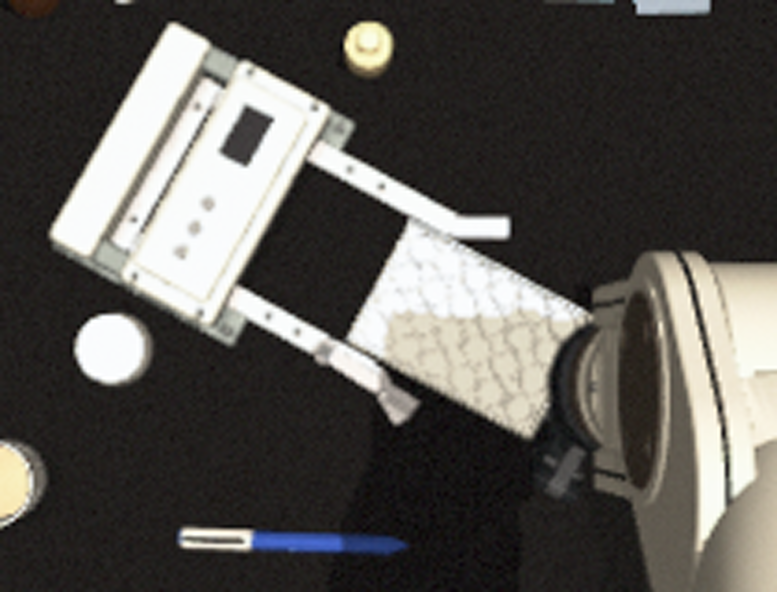

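>>> move_arm:
  motion:
    - [44,[0.08,0,0],0]
    - [44,[0.16,0,0],0]
    - [44,[0.24,0,0],0]
    - [44,[0.32,0,0],0]
    - [44,[0.4,0,0],0]
    - [44,[0.48,0,0],0]
    - [44,[0.56,0,0],0]
    - [44,[0.64,0,0],0]
    - [44,[0.72,0,0],0]
    - [44,[0.8,0,0],0]

```text
clock: 14.15
eef_pos: [0.501, 0.0368, -0.0007]
tool_rot: [0.855, 0.518, 0.0, 0.0]
ft_force: [0.2, -0.7, 0.1]
grip_width: 0.0442
```

>>> move_arm:
  motion:
    - [44,[0.08,0,0],0]
    - [44,[0.16,0,0],0]
    - [44,[0.24,0,0],0]
    - [44,[0.32,0,0],0]
    - [44,[0.4,0,0],0]
    - [44,[0.48,0,0],0]
    - [44,[0.56,0,0],0]
    - [44,[0.64,0,0],0]
    - [44,[0.72,0,0],0]
    - [44,[0.8,0,0],0]

```text
clock: 15.15
eef_pos: [0.5195, 0.0723, -0.0007]
tool_rot: [0.855, 0.518, -0.0, -0.0]
ft_force: [-0.5, -0.2, 1.0]
grip_width: 0.0438
```

```bash
python3 look.py l wrist,top
python3 - <<'E'
from pl import *
D=pickle.load(open("l.pkl","rb"))
im=D["top"]["color"][150:310,190:400,::-1]; cv2.imwrite("pics/l_top2.png",cv2.resize(im,None,fx=3.7,fy=3.7,interpolation=cv2.INTER_CUBIC))
E
```

```text
t 15.15 pos [ 0.5195  0.0723 -0.0007] tooly yaw -27.55 reader -0.1347 -0.0012 f [-0.5 -0.2  1. ] 0.0438
```

View pics/l_wrist.png

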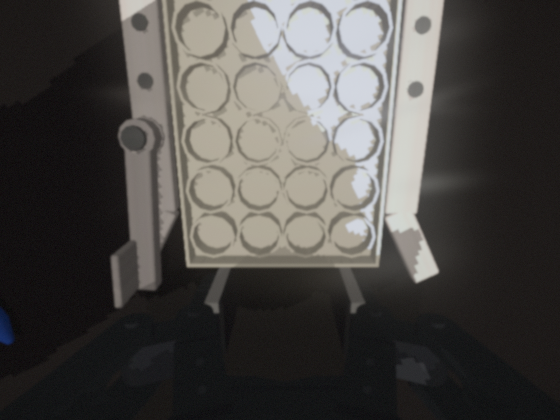

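View pics/l_top2.png

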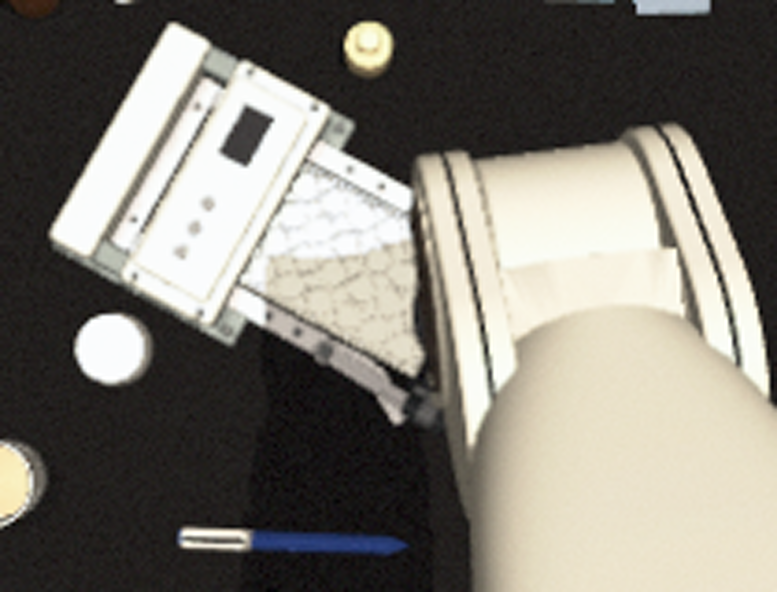

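```bash
python3 look.py m side
python3 - <<'E'
from pl import *
D=pickle.load(open("m.pkl","rb"))
im=D["side"]["color"][130:270,190:360,::-1]; cv2.imwrite("pics/m_side2.png",cv2.resize(im,None,fx=4.2,fy=4.2,interpolation=cv2.INTER_CUBIC))
E
```

```text
t 15.25 pos [ 0.5198  0.0727 -0.0007] tooly yaw -27.51 reader -0.1343 -0.0014 f [ 1.2 -0.8  0.3] 0.0443
```

View pics/m_side2.png

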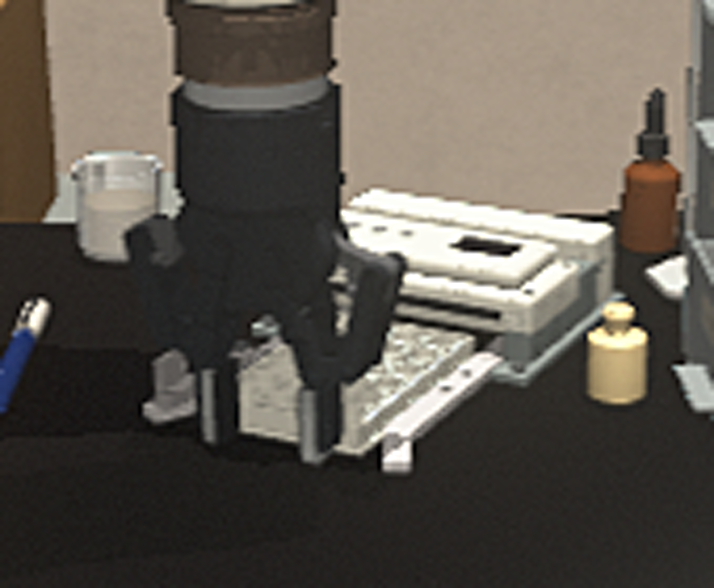

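>>> move_arm:
  motion:
    - [44,[0.07,0,0],0]
    - [44,[0.14,0,0],0]
    - [44,[0.21,0,0],0]
    - [44,[0.28,0,0],0]
    - [44,[0.35,0,0],0]
    - [44,[0.42,0,0],0]
    - [44,[0.49,0,0],0]
    - [44,[0.56,0,0],0]
    - [44,[0.63,0,0],0]
    - [44,[0.7,0,0],0]

```text
clock: 16.3
eef_pos: [0.5357, 0.1033, -0.0007]
tool_rot: [0.855, 0.518, -0.0, 0.0]
ft_force: [-0.4, 0.2, 0.1]
grip_width: 0.0436
```

>>> move_arm:
  motion:
    - [44,[0.04,0,0],0]
    - [44,[0.08,0,0],0]
    - [44,[0.12,0,0],0]
    - [44,[0.16,0,0],0]
    - [44,[0.2,0,0],0]
    - [44,[0.24,0,0],0]
    - [44,[0.28,0,0],0]
    - [44,[0.32,0,0],0]
    - [44,[0.36,0,0],0]
    - [44,[0.4,0,0],0]

```text
clock: 17.3
eef_pos: [0.5449, 0.1209, -0.0007]
tool_rot: [0.855, 0.518, -0.0, 0.0]
ft_force: [-0.2, -0.5, 0.4]
grip_width: 0.0439
```

```bash
python3 look.py n wrist,top,side
python3 - <<'E'
from pl import *
D=pickle.load(open("n.pkl","rb"))
im=D["side"]["color"][130:270,190:360,::-1]; cv2.imwrite("pics/n_side2.png",cv2.resize(im,None,fx=4.2,fy=4.2,interpolation=cv2.INTER_CUBIC))
E
```

```text
t 17.3 pos [ 0.5449  0.1209 -0.0007] tooly yaw -27.55 reader -0.0799 -0.0012 f [-0.2 -0.5  0.4] 0.0439
```

View pics/n_wrist.png

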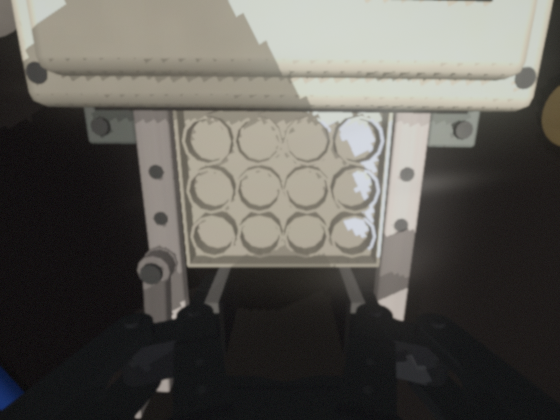

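View pics/n_side2.png

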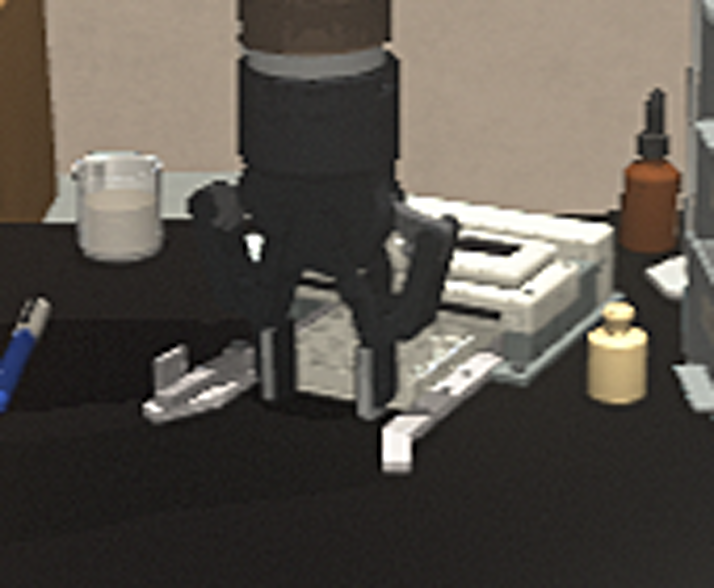

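>>> move_arm:
  motion:
    - [44,[0.02,0,0],0]
    - [44,[0.04,0,0],0]
    - [44,[0.06,0,0],0]
    - [44,[0.07,0,0],0]
    - [44,[0.08,0,0],0]
    - [44,[0.09,0,0],0]
    - [44,[0.1,0,0],0]
    - [44,[0.1,0,0],0]
    - [44,[0.1,0,0],0]
    - [44,[0.1,0,0],0]

```text
clock: 18.45
eef_pos: [0.5472, 0.1253, -0.0006]
tool_rot: [0.855, 0.518, 0.0, -0.0]
ft_force: [-0.2, 0.8, 0.0]
grip_width: 0.044
```

```bash
python3 look.py p wrist
```

```text
t 18.45 pos [ 0.5472  0.1253 -0.0006] tooly yaw -27.55 reader -0.0749 -0.0013 f [-0.2  0.8  0. ] 0.044
```

Not yet at the stop by force; creep on in 0.5 mm steps.

>>> move_arm:
  motion:
    - [44,[0.01,0,0],0]
    - [44,[0.02,0,0],0]
    - [44,[0.03,0,0],0]
    - [44,[0.03,0,0],0]
    - [44,[0.04,0,0],0]
    - [44,[0.04,0,0],0]
    - [44,[0.05,0,0],0]
    - [44,[0.05,0,0],0]
    - [44,[0.05,0,0],0]
    - [44,[0.05,0,0],0]

```text
clock: 19.5
eef_pos: [0.5482, 0.1273, -0.0007]
tool_rot: [0.855, 0.518, -0.0, 0.0]
ft_force: [-0.3, -0.8, -0.1]
grip_width: 0.0441
```

>>> move_arm:
  motion:
    - [44,[0.01,0,0],0]
    - [44,[0.02,0,0],0]
    - [44,[0.03,0,0],0]
    - [44,[0.03,0,0],0]
    - [44,[0.04,0,0],0]
    - [44,[0.04,0,0],0]
    - [44,[0.05,0,0],0]
    - [44,[0.05,0,0],0]
    - [44,[0.05,0,0],0]
    - [44,[0.05,0,0],0]

```text
clock: 20.5
eef_pos: [0.5481, 0.1275, -0.0007]
tool_rot: [0.855, 0.518, -0.002, 0.001]
ft_force: [-4.1, -6.4, 6.1]
grip_width: 0.044
```

```bash
python3 look.py q wrist,top
```

```text
t 20.5 pos [ 0.5481  0.1275 -0.0007] tooly yaw -27.63 reader -0.0726 -0.0011 f [-4.1 -6.4  6.1] 0.044
```

View pics/q_wrist.png

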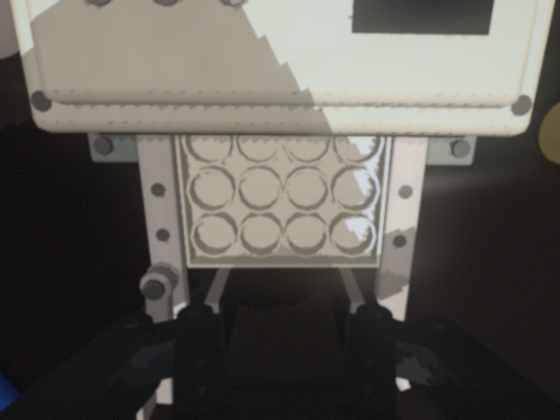

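>>> move_arm:
  motion:
    - [44,[-0.1,0,0],0]
    - [44,[-0.25,0,0],0]
    - [44,[-0.5,0,0],0]
    - [44,[-0.8,0,0],0]
    - [44,[-1.1,0,0],0]
    - [44,[-1.2,0,-0.3],0]
    - [44,[-1.2,0,-0.8],0]
    - [44,[-1.2,0,-1.3],0]
    - [44,[-1.2,0,-1.6],0]
    - [44,[-1.2,0,-1.8],0]

```text
clock: 21.6
eef_pos: [0.5219, 0.0756, 0.0908]
tool_rot: [0.855, 0.518, 0.001, 0.0]
ft_force: [0.8, 1.1, -0.3]
grip_width: 0.044
```

>>> move_arm:
  motion:
    - [20,[0,-0.4,0],0]
    - [0,[0,-0.8,0],0]
    - [0,[0,-1.2,0],0]
    - [0,[0,-1.6,0],0]
    - [0,[0,-1.9,0],0]
    - [0,[0,-1.9,0],0]
    - [0,[0,-1.9,0],0]
    - [0,[0,-1.9,0],0]
    - [0,[0,-1.9,0],0]
    - [0,[0,-1.9,0],0]

```text
clock: 22.6
eef_pos: [0.438, 0.1202, 0.0892]
tool_rot: [0.855, 0.518, 0.0, 0.0]
ft_force: [0.1, 0.5, 0.2]
grip_width: -0.0003
```

```bash
python3 look.py r wrist,side
```

```text
t 22.6 pos [0.438  0.1202 0.0892] tooly yaw -27.59 reader -0.1301 0.0932 f [0.1 0.5 0.2] -0.0003
```

View pics/r_wrist.png

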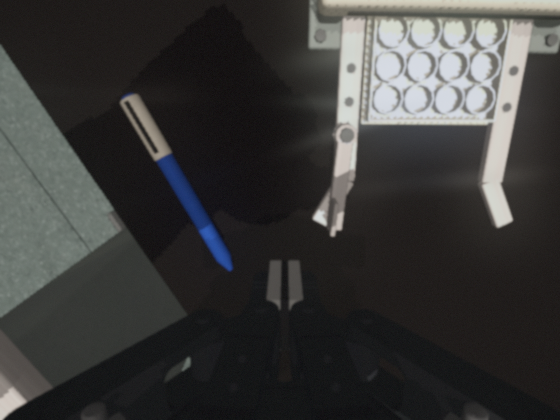

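```bash
python3 - <<'E'
from pl import *
D=pickle.load(open("r.pkl","rb")); im=D["wrist"]["color"][:,:,::-1]
cv2.imwrite("pics/r_z.png",cv2.resize(im[90:290,230:400],None,fx=3,fy=3,interpolation=cv2.INTER_CUBIC))
cv2.imwrite("pics/r_z2.png",cv2.resize(im[90:160,320:520],None,fx=4,fy=4,interpolation=cv2.INTER_CUBIC))
b=cv2.convertScaleAbs(im[240:420,150:420],alpha=4); cv2.imwrite("pics/r_f.png",cv2.resize(b,None,fx=2.5,fy=2.5))
E
```

```text
(no output)
```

View pics/r_z.png

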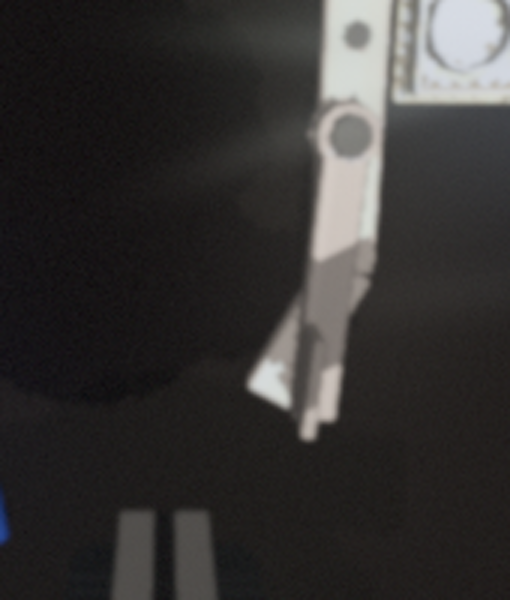

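View pics/r_z2.png

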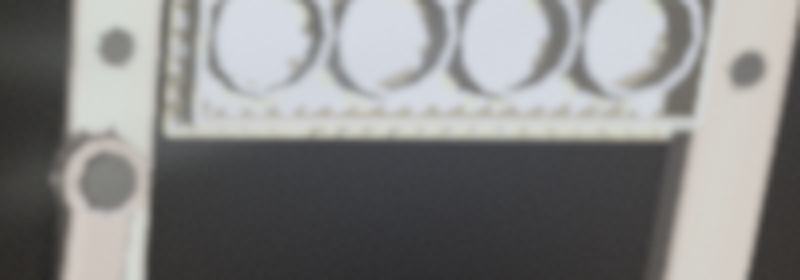

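View pics/r_f.png

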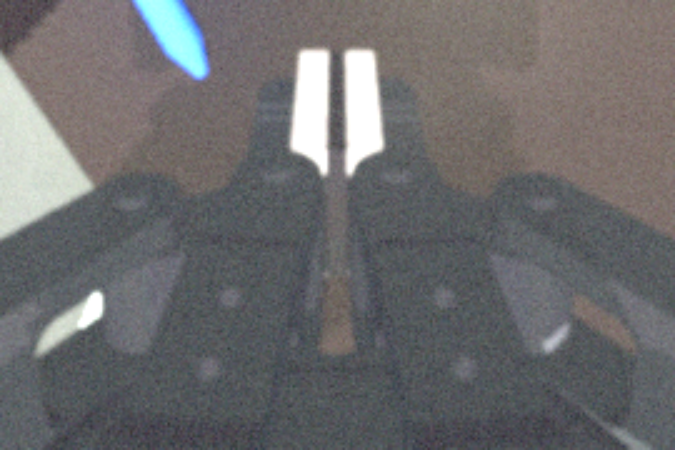

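```bash
python3 - <<'E'
from pl import *
D=pickle.load(open("r.pkl","rb"));c,o=D["wrist"],D["o"]
f=lambda n,px,z: print(n,(rf(onplane(c,px,z,o))*1e3).round(1).tolist())
f("plate back z0",[[364,123.7],[485,123.7]],0.002);f("plate back top",[[364,122],[485,122]],0.0144)
f("pivot",[[347,135]],.02)
f("rail holes L R",[[349,101.5],[506.5,107]],.007)
f("tab outer top",[[330,237],[335,198]],.032); f("bar end",[[335.6,229],[341.5,229]],.016)
p,d_=rays(c,[[270,262],[302,262]],o)
f("fingertip",[[270,262],[302,262]],o["eef_pos"][2])
E
```

```text
plate back z0 [[-63.0, 39.1], [-62.7, -43.0]]
plate back top [[-61.6, 42.1], [-61.3, -35.5]]
pivot [[-69.4, 53.5]]
rail holes L R [[-49.0, 50.9], [-51.9, -52.5]]
tab outer top [[-133.0, 63.2], [-107.0, 61.1]]
bar end [[-133.2, 57.2], [-133.2, 53.1]]
fingertip [[-123.8, 99.6], [-123.8, 84.4]]
```

>>> move_arm:
  motion:
    - [0,[0,0,0.3],0]
    - [0,[0,0,0.6],0]
    - [0,[0,0,0.9],0]
    - [0,[0,0,1.15],0]
    - [0,[0,0,1.3],0]
    - [0,[0,0,1.36],0]
    - [0,[0,0.1,1.36],0]
    - [0,[0,0.2,1.36],0]
    - [0,[0,0.3,1.36],0]
    - [0,[0,0.34,1.36],0]

```text
clock: 23.7
eef_pos: [0.4537, 0.1124, 0.0219]
tool_rot: [0.855, 0.518, 0.001, 0.0]
ft_force: [-0.1, 0.1, 1.2]
grip_width: -0.0
```

```bash
python3 look.py s wrist,side; python3 - <<'E'
from pl import *
D=pickle.load(open("s.pkl","rb"))
im=D["side"]["color"][130:270,190:360,::-1]; cv2.imwrite("pics/s_side2.png",cv2.resize(im,None,fx=4.2,fy=4.2,interpolation=cv2.INTER_CUBIC))
E
```

```text
t 23.7 pos [0.4537 0.1124 0.0219] tooly yaw -27.59 reader -0.1297 0.0756 f [-0.1  0.1  1.2] -0.0
```

View pics/s_wrist.png

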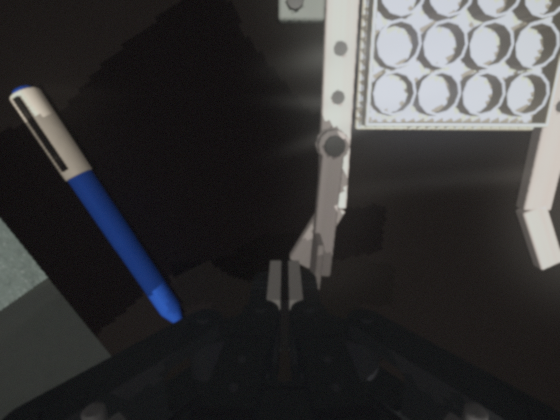

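View pics/s_side2.png

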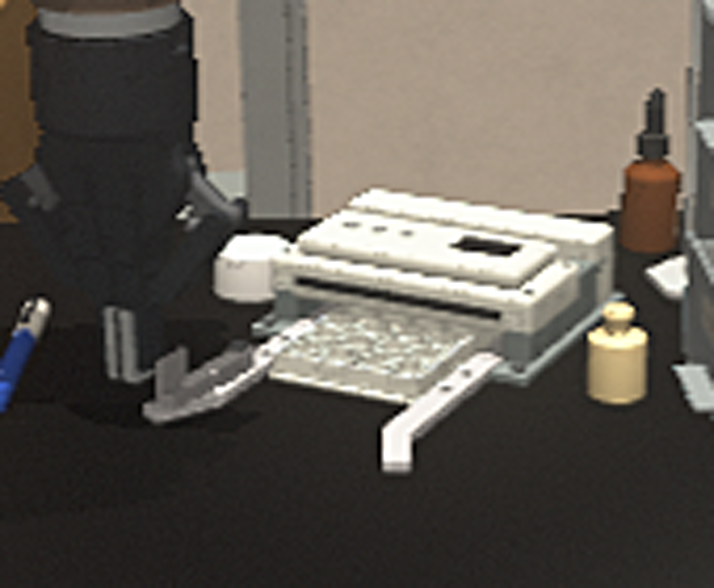

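>>> move_arm:
  motion:
    - [0,[-0.02,0.09,0],0]
    - [0,[-0.04,0.18,0],0]
    - [0,[-0.05,0.27,0],0]
    - [0,[-0.04,0.35,0],0]
    - [0,[-0.03,0.43,0],0]
    - [0,[-0.02,0.5,0],0]
    - [0,[-0.01,0.57,0],0]
    - [0,[0.03,0.67,0],0]
    - [0,[0.07,0.77,0],0]
    - [0,[0.12,0.86,0],0]

```text
clock: 24.8
eef_pos: [0.4939, 0.0979, 0.0213]
tool_rot: [0.855, 0.518, -0.0, 0.0]
ft_force: [-0.7, 0.6, 0.3]
grip_width: -0.0
```

```bash
python3 look.py t wrist,side; python3 - <<'E'
from pl import *
D=pickle.load(open("t.pkl","rb"))
im=D["side"]["color"][130:270,190:360,::-1]; cv2.imwrite("pics/t_side2.png",cv2.resize(im,None,fx=4.2,fy=4.2,interpolation=cv2.INTER_CUBIC))
E
```

```text
t 24.8 pos [0.4939 0.0979 0.0213] tooly yaw -27.56 reader -0.1239 0.0333 f [-0.7  0.6  0.3] -0.0
```

View pics/t_wrist.png

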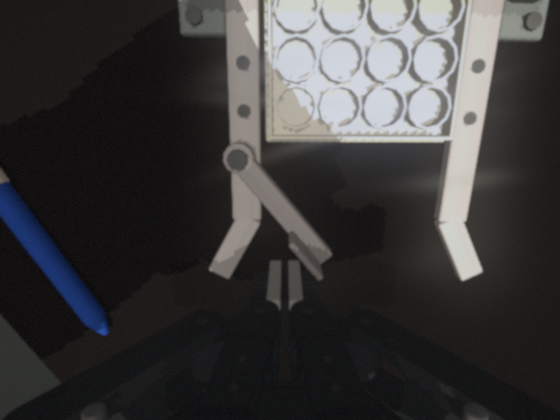

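View pics/t_side2.png

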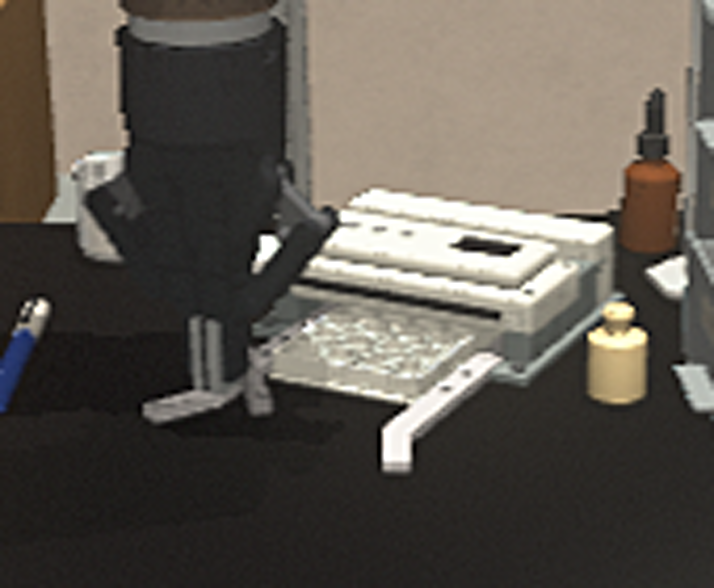

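>>> move_arm:
  motion:
    - [0,[0.07,0.09,0],0]
    - [0,[0.14,0.17,0],0]
    - [0,[0.21,0.25,0],0]
    - [0,[0.28,0.3,0],0]
    - [0,[0.35,0.34,0],0]
    - [0,[0.42,0.38,0],0]
    - [0,[0.48,0.41,0],0]
    - [0,[0.54,0.43,0],0]
    - [0,[0.6,0.45,0],0]
    - [0,[0.65,0.47,0],0]

```text
clock: 25.9
eef_pos: [0.5293, 0.1162, 0.0213]
tool_rot: [0.855, 0.518, -0.0, -0.0]
ft_force: [0.0, -0.6, -0.9]
grip_width: 0.0001
```

```bash
python3 look.py u wrist
```

```text
t 25.9 pos [0.5293 0.1162 0.0213] tooly yaw -27.54 reader -0.0913 0.0103 f [ 0.  -0.6 -0.9] 0.0001
```

View pics/u_wrist.png

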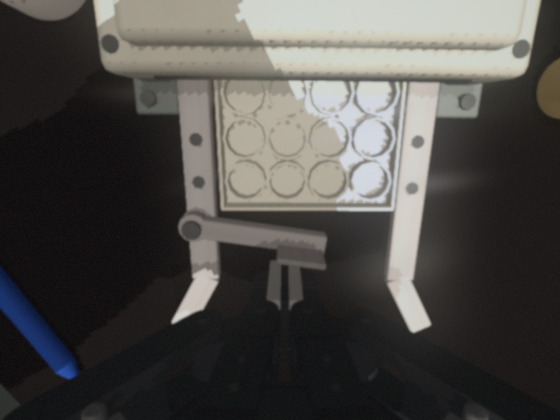

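Almost shut (arm tip still ~5° open). Creep the last few millimetres while watching force.

>>> move_arm:
  motion:
    - [0,[0.02,0.02,0],0]
    - [0,[0.04,0.04,0],0]
    - [0,[0.06,0.06,0],0]
    - [0,[0.08,0.06,0],0]
    - [0,[0.09,0.06,0],0]
    - [0,[0.1,0.06,0],0]
    - [0,[0.11,0.06,0],0]
    - [0,[0.12,0.06,0],0]
    - [0,[0.12,0.06,0],0]
    - [0,[0.12,0.06,0],0]

```text
clock: 26.95
eef_pos: [0.5348, 0.1199, 0.0214]
tool_rot: [0.855, 0.518, 0.0, -0.0]
ft_force: [0.4, -0.3, 0.0]
grip_width: 0.0
```

```bash
python3 look.py v wrist
```

```text
t 26.95 pos [0.5348 0.1199 0.0214] tooly yaw -27.55 reader -0.0854 0.0073 f [ 0.4 -0.3  0. ] 0.0
```

View pics/v_wrist.png

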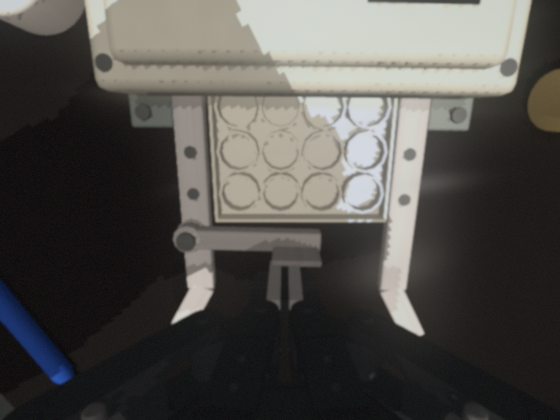

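>>> move_arm:
  motion:
    - [0,[0.01,0,0],0]
    - [0,[0.02,0,0],0]
    - [0,[0.03,0,0],0]
    - [0,[0.04,0,0],0]
    - [0,[0.04,0,0],0]
    - [0,[0.05,0,0],0]
    - [0,[0.05,0,0],0]
    - [0,[0.06,0,0],0]
    - [0,[0.06,0,0],0]
    - [0,[0.06,0,0],0]

```text
clock: 28.0
eef_pos: [0.5353, 0.121, 0.0213]
tool_rot: [0.855, 0.518, -0.001, 0.001]
ft_force: [-2.8, -5.5, 3.7]
grip_width: -0.0001
```

>>> move_arm:
  motion:
    - [0,[-0.1,0,0],0]
    - [0,[-0.25,0,0],0]
    - [0,[-0.5,0,0],0]
    - [0,[-0.7,0,0],0]
    - [0,[-0.9,0,-0.2],0]
    - [0,[-1,0,-0.6],0]
    - [0,[-1,0,-1.2],0]
    - [0,[-1,0,-1.8],0]
    - [0,[-1,0,-2.4],0]
    - [0,[-1,0,-2.6],0]

```text
clock: 29.0
eef_pos: [0.5148, 0.0779, 0.1555]
tool_rot: [0.855, 0.518, 0.003, 0.001]
ft_force: [-0.5, -0.3, 0.7]
grip_width: -0.0
```

```bash
python3 look.py w wrist,side,top; python3 - <<'E'
from pl import *
D=pickle.load(open("w.pkl","rb"))
cv2.imwrite("pics/w_z.png",cv2.resize(D["wrist"]["color"][40:240,160:400,::-1],None,fx=3,fy=3,interpolation=cv2.INTER_CUBIC))
cv2.imwrite("pics/w_side2.png",cv2.resize(D["side"]["color"][130:270,190:360,::-1],None,fx=4.2,fy=4.2,interpolation=cv2.INTER_CUBIC))
E
```

```text
t 29.0 pos [0.5148 0.0779 0.1555] tooly yaw -27.58 reader -0.1319 0.0055 f [-0.5 -0.3  0.7] -0.0
```

View pics/w_z.png

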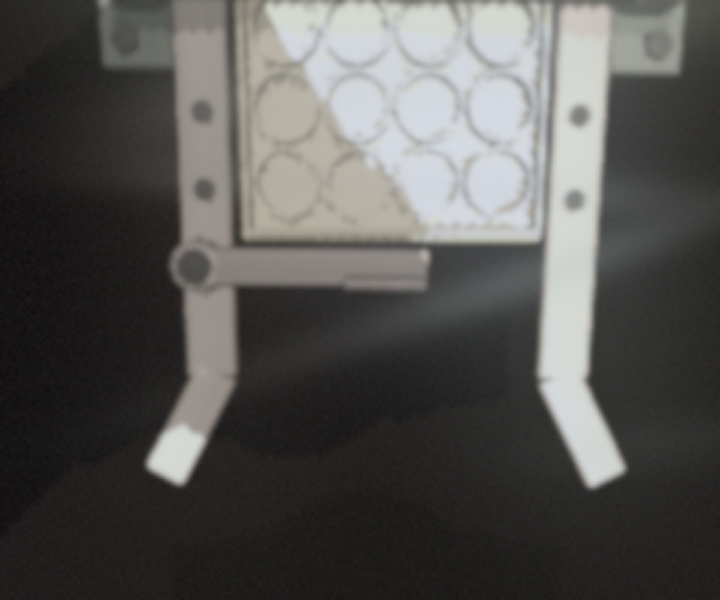

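View pics/w_side2.png

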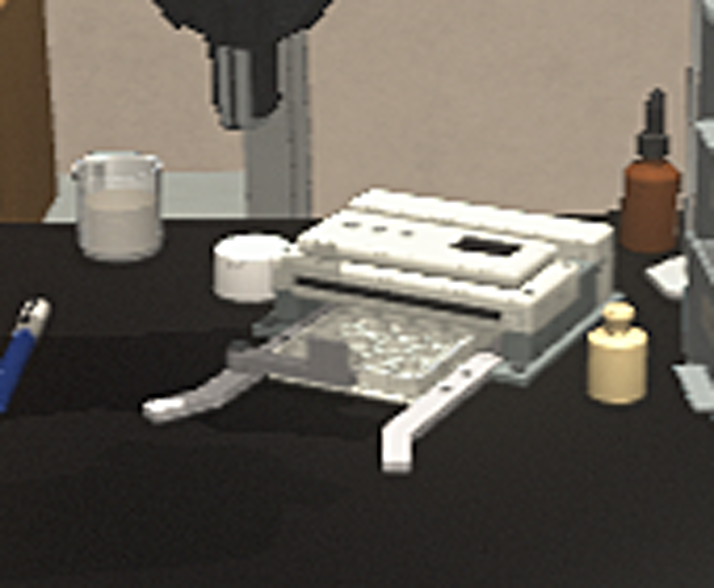

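```bash
python3 - <<'E'
from pl import *
D=pickle.load(open("w.pkl","rb"));c,o=D["wrist"],D["o"]
q=lambda P:[[160+(x+.5)/3-.5,40+(y+.5)/3-.5] for x,y in P]
f=lambda n,P,z: print(n,(rf(onplane(c,q(P),z,o))*1e3).round(1).tolist())
f("plate back",[(242,241),(540,242)],.002); f("pivot",[(193,267)],.02); f("bar front edge",[(235,248),(428,250)],.016); f("bar rear edge",[(235,287),(340,287)],.016); f("tab top outer",[(345,290),(428,290)],.032)
f("holes",[(203,111),(204,189),(580,116),(574,200)],.007); f("kink",[(237,378),(541,380)],.007)
E
```

```text
plate back [[-63.2, 42.2], [-63.4, -43.7]]
pivot [[-69.7, 53.6]]
bar front edge [[-64.8, 42.5], [-65.3, -10.6]]
bar rear edge [[-75.2, 42.9], [-75.3, 13.7]]
tab top outer [[-75.1, 12.0], [-75.1, -9.8]]
holes [[-28.8, 51.0], [-49.1, 51.7], [-30.0, -52.3], [-52.0, -51.8]]
kink [[-101.9, 44.5], [-102.5, -45.0]]
```

```bash
python3 -c "
from workcell import *
print(job_done()); o=get_obs(); print(o['clock'],o['ft_force'])"
```

```text
the job is handed in; nothing more can be done
None
the job is handed in; nothing more can be done
```

The plate is home against the end stop and the retaining arm is shut behind it. I handed the job in at about 29 s, with the gripper clear and nothing touching.

**What I did**
- I pushed the plate sideways and square with two half-open fingers, until it stood in line with the channel.
- I pushed it straight down the rails under the reading head until it stalled on the stop. The push force rose to about 8 N there and the fingers stopped moving forward.
- I swept the thumb tab shut with the closed fingers until it met its stop at about 6 N.

**What the last checks showed**
- **Plate:** its back edge is square and 6.4–6.5 mm ahead of the hinge axis, against 6.5 mm nominal.
- **Retainer:** the bar is parallel to the plate with a gap of about 1.8 mm (2 mm nominal).
- **Loose things:** by eye, the weight, cap, dropper and beaker still stand where they were. I did not measure their positions again.
- **Reading head:** no force spike appeared under the head, and the gripper stayed behind its front edge.

**What disagreed**
- My first estimate of the reader's origin was about 1 mm off along its x axis, judged by the hinge position, so I judged home by contact force and by the distance to the hinge.
- Hand-in gave no verdict. After it, the robot state could no longer be read, so I have no check from the final second.

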